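# Hold the spring cap of the ESR stand open for the next tube

### The arm

A 6-joint arm with a two-finger parallel gripper is mounted at the origin on a cart in front of the work surface, level with it; the furniture and walls round the work are solid. World frame = base frame: x ahead of the robot, y to its left, z up, the work surface at z = 0. Lengths are in m, angles in degrees, forces in N, time in s.
With the tool pointing down it reaches from about 0.375 to 0.9 m from the base axis. Payload 3.1 kg.
Tool frame: the origin (TCP) lies midway between the tips of the shut fingers; the grasp point (between the pads) lies 19 mm behind it; z points along the fingers, y is the line along which they close (so a half turn about z gives the same grasp; the last joint's range is limited). The gripper opens to 87 mm and grips with 3 to 60 N. Pads are 19 mm wide; open, the fingers measure 117 mm over their backs; the gripper's body (75 mm by 190 mm) begins 51 mm behind the grasp point.
Start: joints at [54.803, 30.224, 82.088, -0, 67.689, -10.227], TCP at [0.264, 0.567, 0.223] pointing down, gripper open.
Joint ranges: [-176.69, 176.69], [-43.24, 126.21], [12.49, 139.97], [-82, 262], [0, 151.66], [-163.58, 163.58]. Speed limits (degrees/s): [159.86, 159.86, 180, 180, 180, 180].

### API

Orientations are given as a 3x3 rotation matrix whose columns are the frame's x, y, z axes.
In Python, from rig import read_state, optics, bot gives the robot as it stands. The module is installed in compiled form; this text tells all that it offers.
- The arm moves only by the tool send_rows, never from a script. Its argument "commands" is a list of rows, each a list of 7 numbers: the turn, a rotation vector about the tool's x, y, z in units of 5 degrees (1.0 is 5 degrees), then the shift along the tool's x, y, z in units of 30 mm (1.0 is 30 mm), then the opening, from 0 (shut) to 1 (fully open). In form: [[rx, ry, rz, tx, ty, tz, gripper], ...]. A call has 1 to 20 rows; each row is the pose to reach, as a shift and turn from the pose commanded when the call began, along the tool's axes at that moment; what a row does not reach only later rows make up. A row lasts 1/12 s, in which the tool goes at most 41.7 mm and 7.16 degrees, less where a joint would pass 70% of its speed; a pose out of reach is approached as far as the arm can. A call with a gripper value outside its range is refused whole. The fingers move at their own pace and stop on an object; the grip force is fixed at half the most. Time passes only in rows, so rows that repeat a pose let the fingers close. It gives the time, the measured TCP pose, the force, the opening and the grip force at its end, in the units of the state.
- read_state(): the state, without advancing time (a new reading comes with each control period).
- optics.capture(name): name is "side" or "top"; returns a dict with "image" (384x512x3 uint8, blue, green, red), "intrinsics" (3x3 intrinsics, pixels), "k1" (the pictures are not rectified: a ray, as slopes to the right and down, at radius r is drawn at 1 + k1 r^2 times it, then the intrinsics apply), "extrinsics" (4x4, takes a point from world to camera coordinates). Camera axes: x right, y down, z forward; pixel columns grow to the right and rows downward; lengths in m; the calibration is good to about 2 mm. A picture is of the moment at which its call begins. There is no depth.
- bot.hand_in(): hands the job in; it is judged then, once.
The state is a dict: "time_s": time; "joint_positions": joint angles; "qvel": joint speeds; "tau": joint torques, N m; "position": TCP position; "tcp_rot": TCP orientation; "force": force on the tool from outside, world axes, zero at the start; "moment": the same for the moment, N m; "opening": opening from 0.0 (shut) to 1.0 (fully open); "grasp_force": force on a finger pad.
Only numpy, scipy, OpenCV 4.12 (cv2) and the standard library are available. Lean on these libraries where they do the work, as an engineer would, in place of code of your own. Each camera call takes 0.05 s, during which the arm holds its last target. There are 200 camera calls.

### The job

The free place of the blood sedimentation stand, the one flagged by the red clip, takes the next sample. Hang the yellow timer by the hanger on its back over the stand's front rail, centred on the tick mark of that place, and let go of it; then pull that place's spring-loaded black knob straight up until the whole red ring on its stem just shows above the brass guide, not farther, and keep it there so that I can slip the tube in. Finish while still holding the knob up; leave the other caps and their tubes, the bottle and the vial alone.

Things in the scene. Friction and masses are not known exactly. Their poses are not given: they have to be found in the camera images.
- esr_stand: Blood sedimentation stand, fixed: grey base 115 x 216 x 14 mm, two columns, crossbar, white scale plate, flat front rail. Origin on the table under the row of places, x away from the robot, z up. Places 1 to 4 in a row at y +66, +22, -22, -66 mm: rubber seat, spring cap, black knob above the crossbar. Crossbar x -12 to 12, z 188 to 198 mm; on it brass stem guides, 18 mm wide, up to z 204.
- place_clip: Red plastic clip, 20 mm wide, on the front edge of the stand's base in front of the one free place. The origin lies not in the clip but on the vertical axis of the flagged place, at table height: it coincides in x and y with that place's knob. Same axes as the stand.
- timer: Loose yellowed timer, 24 mm deep (x -14 to +10), 62 wide (y), 46 high, 75 g, standing on the table; origin: centre of its underside; display to -x. Fixed to its back (+x): steel hanger 34 mm wide, top face z 23.5, rear leg to about x 26, z 2 mm. Above z 24 the back is bare and flat: grip it from above by front and back, fingertips no lower than z 26 mm.
- hook (a point): Middle of the closed top of the hanger's slot (timer frame 16.8, 0, 20.5 mm); timer axes. The slot is open downwards, 8 mm wide (timer x 12.8 to 20.8), 34 mm long, flared at its mouth (z 3 to 7). Hung properly, this point lies on the middle of the rail's top edge within 1 to 3 mm, and the timer may lean forward up to 0.15 rad.
- reagent_bottle: Amber dropper bottle, 36 mm across, 108 mm high, standing loose; leave alone. Origin at its foot.
- vial: Glass vial with grey stopper, 22 mm across, 48 mm high, standing loose; leave alone. Origin at its foot.
- rail_1 (a point): Middle of the front rail's top edge at the black tick mark of place 1, 62 mm in front of knob 1, z 195 mm; stand axes. The rail is a flat bar along y, 5.5 mm thick, 20 mm high, 216 mm long, free all round except for brackets behind it at y = +-98 mm of the stand.
- knob_1: Black ribbed knob of place 1: 15.6 mm across from z 218.5 to 235 mm when down, then a 19.6 mm flange up to z 241; grip it at about z 228. Below it the bare 8 mm stem down to the guide (z 204). Origin on the place's axis, at table height when the cap is down; it rises with the cap. Stand axes.
- cap_1 (a joint): Lift of spring cap and knob 1, m: 0 down, 0.034 hard stop. The spring pulls down with 3 N at 0 and 1.5 N more per 10 mm; let go, it snaps shut. A red ring, 4 mm high, on the stem: its upper edge is level with the top of the guide at 0.016, its lower edge at 0.020; at about 0.022 the whole ring just shows.
- rail_2 (a point): Middle of the front rail's top edge at the black tick mark of place 2, 62 mm in front of knob 2, z 195 mm; stand axes. The rail is a flat bar along y, 5.5 mm thick, 20 mm high, 216 mm long, free all round except for brackets behind it at y = +-98 mm of the stand.
- knob_2: Black ribbed knob of place 2: 15.6 mm across from z 218.5 to 235 mm when down, then a 19.6 mm flange up to z 241; grip it at about z 228. Below it the bare 8 mm stem down to the guide (z 204). Origin on the place's axis, at table height when the cap is down; it rises with the cap. Stand axes.
- cap_2 (a joint): Lift of spring cap and knob 2, m: 0 down, 0.034 hard stop. The spring pulls down with 3 N at 0 and 1.5 N more per 10 mm; let go, it snaps shut. A red ring, 4 mm high, on the stem: its upper edge is level with the top of the guide at 0.016, its lower edge at 0.020; at about 0.022 the whole ring just shows.
- rail_3 (a point): Middle of the front rail's top edge at the black tick mark of place 3, 62 mm in front of knob 3, z 195 mm; stand axes. The rail is a flat bar along y, 5.5 mm thick, 20 mm high, 216 mm long, free all round except for brackets behind it at y = +-98 mm of the stand.
- knob_3: Black ribbed knob of place 3: 15.6 mm across from z 218.5 to 235 mm when down, then a 19.6 mm flange up to z 241; grip it at about z 228. Below it the bare 8 mm stem down to the guide (z 204). Origin on the place's axis, at table height when the cap is down; it rises with the cap. Stand axes.
- cap_3 (a joint): Lift of spring cap and knob 3, m: 0 down, 0.034 hard stop. The spring pulls down with 3 N at 0 and 1.5 N more per 10 mm; let go, it snaps shut. A red ring, 4 mm high, on the stem: its upper edge is level with the top of the guide at 0.016, its lower edge at 0.020; at about 0.022 the whole ring just shows.
- rail_4 (a point): Middle of the front rail's top edge at the black tick mark of place 4, 62 mm in front of knob 4, z 195 mm; stand axes. The rail is a flat bar along y, 5.5 mm thick, 20 mm high, 216 mm long, free all round except for brackets behind it at y = +-98 mm of the stand.
- knob_4: Black ribbed knob of place 4: 15.6 mm across from z 218.5 to 235 mm when down, then a 19.6 mm flange up to z 241; grip it at about z 228. Below it the bare 8 mm stem down to the guide (z 204). Origin on the place's axis, at table height when the cap is down; it rises with the cap. Stand axes.
- cap_4 (a joint): Lift of spring cap and knob 4, m: 0 down, 0.034 hard stop. The spring pulls down with 3 N at 0 and 1.5 N more per 10 mm; let go, it snaps shut. A red ring, 4 mm high, on the stem: its upper edge is level with the top of the guide at 0.016, its lower edge at 0.020; at about 0.022 the whole ring just shows.
- esr_tube_1: Sedimentation tube, 8 mm across, 120 mm long, standing loose in an occupied place between the seat and the spring cap; leave alone. Origin at its foot.
- esr_tube_2: Sedimentation tube, 8 mm across, 120 mm long, standing loose in an occupied place between the seat and the spring cap; leave alone. Origin at its foot.
- esr_tube_3: Sedimentation tube, 8 mm across, 120 mm long, standing loose in an occupied place between the seat and the spring cap; leave alone. Origin at its foot.
Things that resemble listed ones, but are neither listed nor needed, are in the scene too. Leave any blue look-alike of the timer alone. Of the things that look like the place_clip, take the one that is farthest from the robot's base at the start.

How it is judged (in metres and radians):
On the way:
1. the timer hangs free on the rail at the tick mark of the flagged place (((horizontal distance between place_clip and knob_1 below 0.012 m and (y of hook in the frame of rail_1 between -0.01 and 0.01 m and x of hook in the frame of rail_1 between -0.005 and 0.005 m and z of hook in the frame of rail_1 between -0.004 and 0.004 m and contact force between timer and esr_stand above 0.2 N and contact force between timer and the fingers below 0.05 N and angle between timer's own z axis and vertical below 0.3 rad and linear speed of timer below 0.02 m/s)) or (horizontal distance between place_clip and knob_2 below 0.012 m and (y of hook in the frame of rail_2 between -0.01 and 0.01 m and x of hook in the frame of rail_2 between -0.005 and 0.005 m and z of hook in the frame of rail_2 between -0.004 and 0.004 m and contact force between timer and esr_stand above 0.2 N and contact force between timer and the fingers below 0.05 N and angle between timer's own z axis and vertical below 0.3 rad and linear speed of timer below 0.02 m/s)) or (horizontal distance between place_clip and knob_3 below 0.012 m and (y of hook in the frame of rail_3 between -0.01 and 0.01 m and x of hook in the frame of rail_3 between -0.005 and 0.005 m and z of hook in the frame of rail_3 between -0.004 and 0.004 m and contact force between timer and esr_stand above 0.2 N and contact force between timer and the fingers below 0.05 N and angle between timer's own z axis and vertical below 0.3 rad and linear speed of timer below 0.02 m/s)) or (horizontal distance between place_clip and knob_4 below 0.012 m and (y of hook in the frame of rail_4 between -0.01 and 0.01 m and x of hook in the frame of rail_4 between -0.005 and 0.005 m and z of hook in the frame of rail_4 between -0.004 and 0.004 m and contact force between timer and esr_stand above 0.2 N and contact force between timer and the fingers below 0.05 N and angle between timer's own z axis and vertical below 0.3 rad and linear speed of timer below 0.02 m/s)))), for 0.3 s.
At the end, for the whole second after the job is handed in: The timer hangs untouched on the rail, its hook within 10 mm of the flagged place's tick; the fingers hold that place's cap still, 19 to 27 mm up; the other caps are down (under 4 mm), the tubes in place, bottle and vial upright and within 15 mm of where they stood (((horizontal distance between place_clip and knob_1 below 0.012 m and (y of hook in the frame of rail_1 between -0.01 and 0.01 m and x of hook in the frame of rail_1 between -0.005 and 0.005 m and z of hook in the frame of rail_1 between -0.004 and 0.004 m and contact force between timer and esr_stand above 0.2 N and contact force between timer and the fingers below 0.05 N and angle between timer's own z axis and vertical below 0.3 rad and linear speed of timer below 0.02 m/s) and value of joint cap_1 between 0.019 and 0.027 m and velocity of joint cap_1 between -0.01 and 0.01 m/s and contact force between knob_1 and the fingers above 2 N and value of joint each of cap_2, cap_3, cap_4 below 0.004 m) or (horizontal distance between place_clip and knob_2 below 0.012 m and (y of hook in the frame of rail_2 between -0.01 and 0.01 m and x of hook in the frame of rail_2 between -0.005 and 0.005 m and z of hook in the frame of rail_2 between -0.004 and 0.004 m and contact force between timer and esr_stand above 0.2 N and contact force between timer and the fingers below 0.05 N and angle between timer's own z axis and vertical below 0.3 rad and linear speed of timer below 0.02 m/s) and value of joint cap_2 between 0.019 and 0.027 m and velocity of joint cap_2 between -0.01 and 0.01 m/s and contact force between knob_2 and the fingers above 2 N and value of joint each of cap_1, cap_3, cap_4 below 0.004 m) or (horizontal distance between place_clip and knob_3 below 0.012 m and (y of hook in the frame of rail_3 between -0.01 and 0.01 m and x of hook in the frame of rail_3 between -0.005 and 0.005 m and z of hook in the frame of rail_3 between -0.004 and 0.004 m and contact force between timer and esr_stand above 0.2 N and contact force between timer and the fingers below 0.05 N and angle between timer's own z axis and vertical below 0.3 rad and linear speed of timer below 0.02 m/s) and value of joint cap_3 between 0.019 and 0.027 m and velocity of joint cap_3 between -0.01 and 0.01 m/s and contact force between knob_3 and the fingers above 2 N and value of joint each of cap_1, cap_2, cap_4 below 0.004 m) or (horizontal distance between place_clip and knob_4 below 0.012 m and (y of hook in the frame of rail_4 between -0.01 and 0.01 m and x of hook in the frame of rail_4 between -0.005 and 0.005 m and z of hook in the frame of rail_4 between -0.004 and 0.004 m and contact force between timer and esr_stand above 0.2 N and contact force between timer and the fingers below 0.05 N and angle between timer's own z axis and vertical below 0.3 rad and linear speed of timer below 0.02 m/s) and value of joint cap_4 between 0.019 and 0.027 m and velocity of joint cap_4 between -0.01 and 0.01 m/s and contact force between knob_4 and the fingers above 2 N and value of joint each of cap_1, cap_2, cap_3 below 0.004 m)) and angle between each of esr_tube_1, esr_tube_2, esr_tube_3's own z axis and vertical below 0.1 rad and height (world z) of each of esr_tube_1, esr_tube_2, esr_tube_3 below 0.026 m and distance of each of reagent_bottle, vial from where it was at the start of the episode below 0.015 m and angle between each of reagent_bottle, vial's own z axis and vertical below 0.2 rad); the arm keeps its last pose, push and grip.
It fails at once if a cap over an occupied place was lifted (more than 6 mm) ((not (horizontal distance between place_clip and knob_1 below 0.012 m) and value of joint cap_1 above 0.006 m) or (not (horizontal distance between place_clip and knob_2 below 0.012 m) and value of joint cap_2 above 0.006 m) or (not (horizontal distance between place_clip and knob_3 below 0.012 m) and value of joint cap_3 above 0.006 m) or (not (horizontal distance between place_clip and knob_4 below 0.012 m) and value of joint cap_4 above 0.006 m)).
It fails at once if a cap was pulled far past the ring, to its stop (value of joint any of cap_1, cap_2, cap_3, cap_4 above 0.032 m).
It fails at once if bottle or vial was knocked (distance of any of reagent_bottle, vial from where it was at the start of the episode above 0.03 m or angle between any of reagent_bottle, vial's own z axis and vertical above 0.4 rad).
It also fails if it takes over 42 s, if anything falls off the work surface, if the arm or the gripper's body presses on something with over 40 N, if the wrist force passes 120 N, or if a joint passes its speed limit or range.

## Working session

There is one attempt and no reset: what is moved stays moved. The work goes in short steps, Python scripts to look and compute and a tool call to move; the robot and the scene stay as the last step left them, time stands still between calls to the robot, and variables do not carry over. Pictures are saved under pics/ and viewed, at most 10 in all, crops included, and the job is handed in when it is done.

Besides the shell and the picture viewer there is one more tool, called after ">>>" as a command line: name --pt "numbers of a row" for each row, then --argument value for the rest. send_rows: Moves the arm, as the interface text tells. Its arguments: {"type":"object","properties":{"commands":{"type":"array","items":{"type":"array","items":{"type":"number"}}}},"required":["commands"]}

```bash
mkdir -p pics
cat > h.py <<'E'
import numpy as np, cv2
from rig import read_state, optics, bot
def load(n):
    c=optics.capture(n); return c
def ray(c,u,v):
    K=np.array(c["intrinsics"]); k=c["k1"]; E=np.array(c["extrinsics"])
    d=np.array([(u-K[0,2])/K[0,0],(v-K[1,2])/K[1,1]]); s=d.copy()
    for _ in range(30): s=d/(1+k*(s@s))
    R,t=E[:3,:3],E[:3,3]
    w=R.T@np.array([s[0],s[1],1.]); return -R.T@t, w/np.linalg.norm(w)
def onz(c,u,v,z):
    o,d=ray(c,u,v); return o+d*(z-o[2])/d[2]
def two(c1,p1,c2,p2):
    o1,d1=ray(c1,*p1); o2,d2=ray(c2,*p2)
    s=np.linalg.lstsq(np.c_[d1,-d2],o2-o1,rcond=None)[0]
    a,b=o1+s[0]*d1,o2+s[1]*d2; return (a+b)/2,np.linalg.norm(a-b)
def proj(c,p):
    K=np.array(c["intrinsics"]); E=np.array(c["extrinsics"]); q=E[:3,:3]@np.array(p)+E[:3,3]
    s=q[:2]/q[2]; s=s*(1+c["k1"]*(s@s)); return K[:2,:2]@s+K[:2,2]
E
python3 - <<'E'
from h import *
for n in("side","top"):
    c=load(n); np.save(f"{n}0.npy",c,allow_pickle=True)
    cv2.imwrite(f"pics/{n}0.png",cv2.resize(c["image"],(800,600),interpolation=cv2.INTER_CUBIC))
    E=np.array(c["extrinsics"]); print(n,-E[:3,:3].T@E[:3,3],E[2,:3],c["k1"],c["intrinsics"][0])
s=read_state(); print(s["tcp_rot"],s["force"],s["time_s"])
E
```

```text
side [ 0.17605291 -0.4850631   0.69059706] [ 0.36499276  0.66403246 -0.65256508] -0.05776884856250462 [393.98458764   0.         248.25457058]
top [0.16698025 0.04387158 1.06478339] [ 0.33215998  0.03427655 -0.94260006] -0.06174806981501277 [421.46843937   0.         253.75843353]
[[-9.06539376e-01  4.22119567e-01 -1.19601777e-03]
 [ 4.22121097e-01  9.06537887e-01 -1.68502352e-03]
 [ 3.72954024e-04 -2.03240450e-03 -9.99997865e-01]] [ 0.44998259 -0.01348354 -0.69456267] 0.1
```

View pics/side0.png

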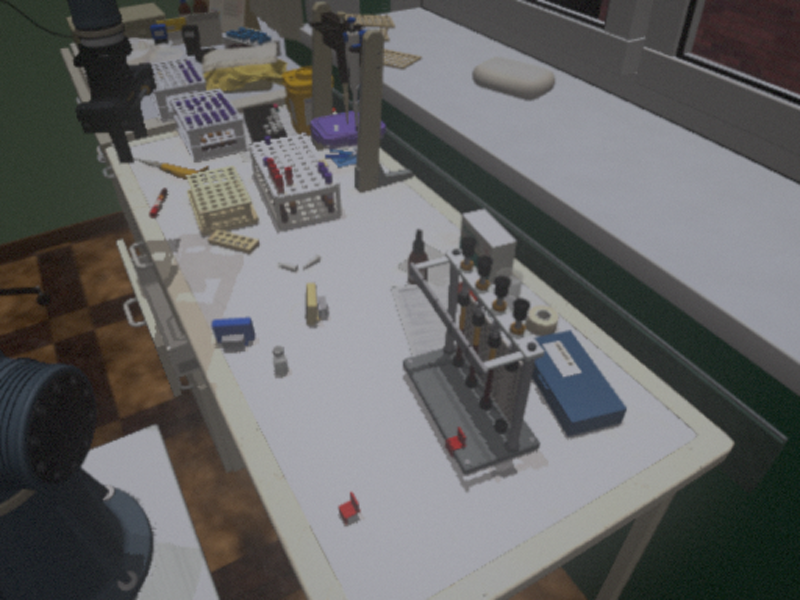

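View pics/top0.png

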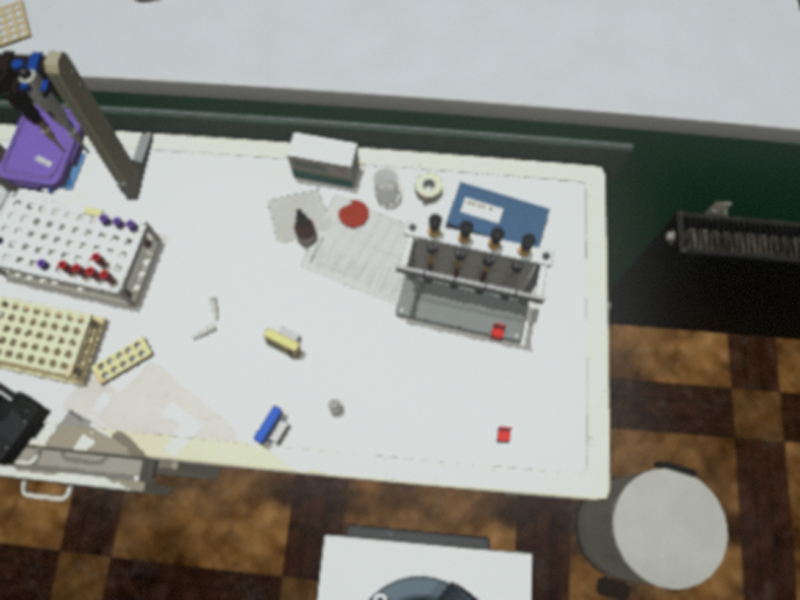

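The side view (800 px scale) shows the stand with the red clip at (457,440), a loose look-alike clip at (350,508), the timer at (312,300) and the blue timer at (233,330). In the top view the clip is at (498,331), in front of the rightmost place (4), and the timer is at (283,342) with its hanger towards the upper right. I'll enlarge these areas to measure them.

Run:
```python
from h import *
T=np.load("top0.npy",allow_pickle=True).item()["image"];S=np.load("side0.npy",allow_pickle=True).item()["image"]
def crop(I,x,y,w,h,f): 
    o=cv2.resize(I[y:y+h,x:x+w],None,fx=f,fy=f,interpolation=cv2.INTER_CUBIC)
    for i in range(0,w,10): cv2.line(o,(i*f,0),(i*f,8 if i%50 else 16),(255,0,255),1)
    for i in range(0,h,10): cv2.line(o,(0,i*f),(8 if i%50 else 16,i*f),(255,0,255),1)
    return o
# A: top stand x250..360,y130..225 ; B side stand x255..350,y150..300 
a=crop(T,250,130,110,75,4); a2=crop(T,165,205,50,25,8)
b=crop(S,260,150,90,82,4); b2=crop(S,190,175,22,36,7)
o=np.full((600,800,3),128,np.uint8)
def put(i,x,y):o[y:y+i.shape[0],x:x+i.shape[1]]=i
put(a,0,0);put(a2,0,320);put(b,440,0);put(b2,460,335)
cv2.imwrite("pics/c0.png",o)
```

```text
(no output)
```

View pics/c0.png

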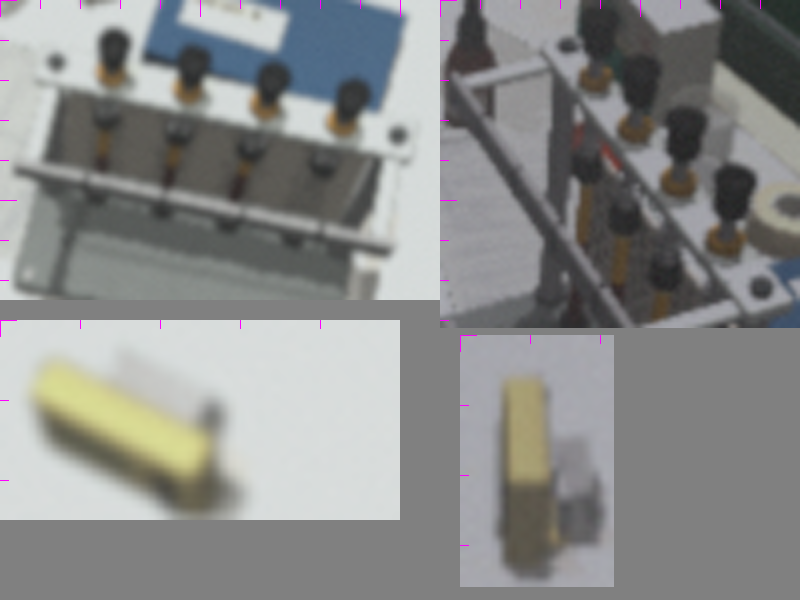

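Run:
```python
from h import *
c=np.load("top0.npy",allow_pickle=True).item();s=np.load("side0.npy",allow_pickle=True).item()
kt=[(115,38),(193,55),(273,73),(352,90)];ks=[(600,12),(641,63),(688,118),(736,176)]
f=lambda p:(250+p[0]/4-.4,130+p[1]/4-.4); g=lambda p:(260+(p[0]-440)/4-.4,150+p[1]/4-.4)
print("knob tops")
K=[]
for a,b in zip(kt,ks): p,e=two(c,f(a),s,g(b)); K.append(p);print(p.round(4),e.round(4),"at .241:",onz(c,*f(a),.241).round(4),onz(s,*g(b),.241).round(4))
K=np.array(K);d=K[0]-K[3];print("pitch",np.linalg.norm(d[:2])/3,"yaw",np.degrees(np.arctan2(-d[0],d[1])))
# guides: bottoms of knobs; rail ends
for a,b in [((17,168),(453,78)),((392,249),(630,324))]:
    p,e=two(c,f(a),s,g(b));print("rail end",p.round(4),e.round(4),onz(c,*f(a),.195).round(4),onz(s,*g(b),.195).round(4))
def mask(I,vmin,roi):
    h=cv2.cvtColor(I,cv2.COLOR_BGR2HSV);m=cv2.inRange(h,(20,60,vmin),(35,255,255));z=np.zeros_like(m);x,y,w,hh=roi;z[y:y+hh,x:x+w]=m[y:y+hh,x:x+w];return z
for n,C,roi in(("top",c,(165,205,50,30)),("side",s,(185,170,30,45))):
  for v in(60,120,150,170):
    m=mask(C["image"],v,roi);ys,xs=np.nonzero(m)
    if len(xs)<10: continue
    r=cv2.minAreaRect(np.c_[xs,ys].astype(np.float32));B=cv2.boxPoints(r)
    W=np.array([onz(C,*q,.046) for q in B]);print(n,v,len(xs),(xs.mean().round(1),ys.mean().round(1)),r[2],"ctr",W.mean(0)[:2].round(4),[np.linalg.norm(W[i]-W[i-1]).round(4) for i in(1,2)],"dir",(W[1]-W[0])[:2].round(3),(W[2]-W[1])[:2].round(3))
# clip
for n,C in(("top",c),("side",s)):
    h=cv2.cvtColor(C["image"],cv2.COLOR_BGR2HSV);m=cv2.inRange(h,(0,150,80),(6,255,255))|cv2.inRange(h,(174,150,80),(180,255,255))
    k,_,st,ce=cv2.connectedComponentsWithStats(m)
    for i in range(1,k):
        if st[i,4]>12 and ce[i][0]>210: print(n,"red",ce[i].round(1),onz(C,*ce[i],.015)[:2].round(4))
```

```text
knob tops
[0.5791 0.0316 0.2428] 0.0019 at .241: [0.581  0.0313 0.241 ] [0.5795 0.0335 0.241 ]
[ 0.5734 -0.011   0.2408] 0.0023 at .241: [ 0.5746 -0.0114  0.241 ] [ 0.5718 -0.0114  0.241 ]
[ 0.5677 -0.0549  0.2393] 0.0015 at .241: [ 0.5677 -0.0549  0.241 ] [ 0.5653 -0.0566  0.241 ]
[ 0.5616 -0.0977  0.2386] 0.0017 at .241: [ 0.5614 -0.0977  0.241 ] [ 0.5585 -0.0998  0.241 ]
pitch 0.04352059769772038 yaw -7.694039329204347
rail end [0.5214 0.0794 0.1916] 0.0015 [0.5192 0.0794 0.195 ] [0.5199 0.0756 0.195 ]
rail end [ 0.4846 -0.1268  0.2101] 0.0013 [ 0.4896 -0.1296  0.195 ] [ 0.4951 -0.1155  0.195 ]
top 60 152 (np.float64(180.4), np.float64(218.2)) 29.744882583618164 ctr [0.4387 0.2584] [np.float64(0.0189), np.float64(0.0627)] dir [ 0.018 -0.007] [-0.026 -0.057]
top 120 142 (np.float64(180.1), np.float64(217.8)) 25.20112419128418 ctr [0.4385 0.2599] [np.float64(0.0169), np.float64(0.0594)] dir [ 0.016 -0.005] [-0.021 -0.056]
top 150 127 (np.float64(179.8), np.float64(217.3)) 25.20112419128418 ctr [0.4398 0.2601] [np.float64(0.0146), np.float64(0.0583)] dir [ 0.014 -0.004] [-0.02  -0.055]
top 170 116 (np.float64(179.9), np.float64(217.1)) 25.201122283935547 ctr [0.4404 0.2605] [np.float64(0.0136), np.float64(0.0572)] dir [ 0.013 -0.004] [-0.02  -0.054]
side 60 76 (np.float64(199.1), np.float64(189.3)) 84.2894058227539 ctr [0.4343 0.242 ] [np.float64(0.0135), np.float64(0.0849)] dir [ 0.013 -0.005] [-0.03  -0.079]
side 120 72 (np.float64(199.1), np.float64(189.0)) 84.2894058227539 ctr [0.4343 0.242 ] [np.float64(0.0135), np.float64(0.0849)] dir [ 0.013 -0.005] [-0.03  -0.079]
side 150 64 (np.float64(199.0), np.float64(188.1)) 90.0 ctr [0.4406 0.2582] [np.float64(0.0105), np.float64(0.0484)] dir [ 0.009 -0.005] [-0.02  -0.044]
top red [226.4 136.8] [0.6891 0.1719]
top red [318.  212.5] [ 0.4926 -0.0895]
top red [322.  278.5] [ 0.3234 -0.1063]
side red [291.2 283.1] [ 0.4928 -0.0888]
```

```bash
cat > go.py <<'E'
import sys
from h import *
from scipy.spatial.transform import Rotation as Ro
def go(p,yaw,tilt=0):
    s=read_state();R=np.array(s["tcp_rot"]);y=np.radians(yaw)
    yy=np.array([np.cos(y),np.sin(y),0]);z=np.array([0,0,-1.]);D=np.c_[np.cross(yy,z),yy,z]
    r=Ro.from_matrix(R.T@D).as_rotvec(degrees=True)/5
    t=R.T@(np.array(p)-s["position"])/.03
    print(r.round(2),t.round(3),"now",np.round(s["position"],4),"t",round(s["time_s"],2),"op",round(s["opening"],3),"F",np.round(s["force"],2))
if __name__=="__main__":
    a=[float(v) for v in sys.argv[1:]]; go(a[:3],a[3])
E
python3 go.py .440 .2595 .20 -20.3; python3 go.py .440 .2595 .09 -20.3
```

```text
[-2.000e-02  1.000e-02  1.707e+01] [-9.65  -6.776  0.731] now [0.2634 0.566  0.2216] t 0.1 op 0.999 F [ 0.45 -0.01 -0.69]
[-2.000e-02  1.000e-02  1.707e+01] [-9.652 -6.769  4.398] now [0.2634 0.566  0.2216] t 0.1 op 0.999 F [ 0.45 -0.01 -0.69]
```

>>> send_rows --pt "-0.02 0.01 17.07 -9.65 -6.78 0.73 1" --pt "-0.02 0.01 17.07 -9.65 -6.78 0.73 1" --pt "-0.02 0.01 17.07 -9.65 -6.78 0.73 1" --pt "-0.02 0.01 17.07 -9.65 -6.78 0.73 1" --pt "-0.02 0.01 17.07 -9.65 -6.78 0.73 1" --pt "-0.02 0.01 17.07 -9.65 -6.78 0.73 1" --pt "-0.02 0.01 17.07 -9.65 -6.78 0.73 1" --pt "-0.02 0.01 17.07 -9.65 -6.78 0.73 1" --pt "-0.02 0.01 17.07 -9.65 -6.78 0.73 1" --pt "-0.02 0.01 17.07 -9.65 -6.78 0.73 1" --pt "-0.02 0.01 17.07 -9.65 -6.78 0.73 1" --pt "-0.02 0.01 17.07 -9.65 -6.78 0.73 1" --pt "-0.02 0.01 17.07 -9.65 -6.78 0.73 1" --pt "-0.02 0.01 17.07 -9.65 -6.78 4.4 1" --pt "-0.02 0.01 17.07 -9.65 -6.78 4.4 1" --pt "-0.02 0.01 17.07 -9.65 -6.78 4.4 1" --pt "-0.02 0.01 17.07 -9.65 -6.78 4.4 1" --pt "-0.02 0.01 17.07 -9.65 -6.78 4.4 1" --pt "-0.02 0.01 17.07 -9.65 -6.78 4.4 1"

```text
time_s: 1.68
position: [0.4413, 0.2604, 0.0916]
tcp_rot: [[0.346, 0.938, 0.003], [0.938, -0.346, 0.002], [0.003, 0.002, -1.0]]
force: [0.6, 1.1, -0.4]
opening: 1.002
grasp_force: 0.0
```

Run:
```python
from h import *
from go import go
go([.44,.2595,.028],-20.3)
c=load("top");s=load("side")
a=cv2.resize(c["image"][170:270,130:230],None,fx=4,fy=4,interpolation=cv2.INTER_CUBIC)
b=cv2.resize(s["image"][130:230,150:250],None,fx=4,fy=4,interpolation=cv2.INTER_CUBIC)
cv2.imwrite("pics/g0.png",np.hstack([a,b]))
```

```text
[ 0.02 -0.03  0.01] [-0.051 -0.035  2.119] now [0.4413 0.2604 0.0916] t 1.68 op 1.002 F [ 0.56  1.15 -0.35]
```

View pics/g0.png

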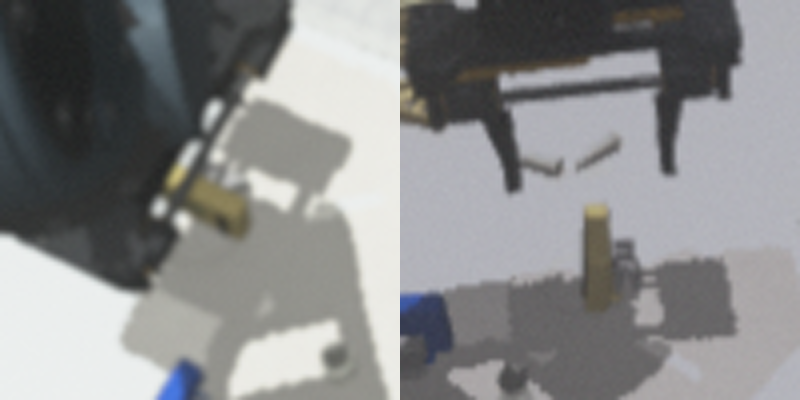

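The fingers straddle the yellow timer: in the side crop they sit at (515,190) and (668,170), with the timer top at (597,212) between them, and nothing is in the way. I'll go down and grip.

>>> send_rows --pt "0 0 0 -0.05 -0.03 0.7 1" --pt "0 0 0 -0.05 -0.03 1.4 1" --pt "0 0 0 -0.05 -0.03 1.9 1" --pt "0 0 0 -0.05 -0.03 2.11 1" --pt "0 0 0 -0.05 -0.03 2.11 0.6" --pt "0 0 0 -0.05 -0.03 2.11 0.4" --pt "0 0 0 -0.05 -0.03 2.11 0.3" --pt "0 0 0 -0.05 -0.03 2.11 0.2" --pt "0 0 0 -0.05 -0.03 2.11 0.1" --pt "0 0 0 -0.05 -0.03 2.11 0" --pt "0 0 0 -0.05 -0.03 2.11 0" --pt "0 0 0 -0.05 -0.03 2.11 0" --pt "0 0 0 -0.05 -0.03 2.11 0"

```text
time_s: 2.87
position: [0.4391, 0.259, 0.0273]
tcp_rot: [[0.347, 0.938, 0.001], [0.938, -0.347, 0.001], [0.002, 0.001, -1.0]]
force: [0.3, -0.6, 0.0]
opening: 0.398
grasp_force: 0.0
```

```bash
python3 go.py .44 .2595 .26 -8.1
```

```text
[ 0.01 -0.02 -2.44] [ 0.04   0.027 -7.756] now [0.4391 0.259  0.0273] t 2.87 op 0.398 F [ 0.31 -0.64  0.02]
```

>>> send_rows --pt "0 0 0 0 0 0 0" --pt "0 0 0 0 0 0 0" --pt "0 0 0 0 0 0 0" --pt "0 0 0 0 0 0 0" --pt "0 0 0 0 0 0 0" --pt "0 0 0 0 0 0 0" --pt "0 0 0 0 0 0 0"

```text
time_s: 3.45
position: [0.439, 0.2589, 0.0272]
tcp_rot: [[0.347, 0.938, 0.001], [0.938, -0.347, 0.001], [0.001, 0.0, -1.0]]
force: [-0.6, -0.1, -0.7]
opening: 0.273
grasp_force: 29.8
```

```bash
python3 go.py .439 .259 .25 -8.1;python3 go.py .4799 -.0871 .24 -8.1
```

```text
[ 0.01 -0.02 -2.44] [ 1.300e-02  3.000e-03 -7.427e+00] now [0.439  0.2589 0.0272] t 3.45 op 0.273 F [-0.6  -0.06 -0.69]
[ 0.01 -0.02 -2.44] [-10.333   5.287  -7.107] now [0.439  0.2589 0.0272] t 3.45 op 0.273 F [-0.6  -0.06 -0.69]
```

>>> send_rows --pt "0 0 0 0 0 -1.2 0" --pt "0 0 0 0 0 -2.4 0" --pt "0 0 0 0 0 -3.6 0" --pt "0 0 0 0 0 -4.8 0" --pt "0 0 0 0 0 -6 0" --pt "0 0 0 0 0 -7.3 0" --pt "0.01 -0.02 -2.44 -1 0.5 -7.4 0" --pt "0.01 -0.02 -2.44 -2 1 -7.4 0" --pt "0.01 -0.02 -2.44 -3 1.5 -7.4 0" --pt "0.01 -0.02 -2.44 -4 2 -7.4 0" --pt "0.01 -0.02 -2.44 -5 2.5 -7.4 0" --pt "0.01 -0.02 -2.44 -6 3 -7.4 0" --pt "0.01 -0.02 -2.44 -7 3.5 -7.4 0" --pt "0.01 -0.02 -2.44 -8 4 -7.4 0" --pt "0.01 -0.02 -2.44 -9 4.6 -7.2 0" --pt "0.01 -0.02 -2.44 -10 5.1 -7.1 0" --pt "0.01 -0.02 -2.44 -10.33 5.29 -7.1 0" --pt "0.01 -0.02 -2.44 -10.33 5.29 -7.1 0" --pt "0.01 -0.02 -2.44 -10.33 5.29 -7.1 0"

```text
time_s: 5.03
position: [0.4795, -0.0867, 0.2396]
tcp_rot: [[0.143, 0.99, -0.001], [0.99, -0.143, 0.001], [0.001, -0.001, -1.0]]
force: [-0.2, -0.2, -1.3]
opening: 0.277
grasp_force: 29.8
```

Run:
```python
from h import *
from go import go
go([.4799,-.0871,.24],-8.1)
c=load("top");s=load("side");np.save("top1.npy",c);np.save("side1.npy",s)
a=cv2.resize(c["image"][120:220,260:360],None,fx=4,fy=4,interpolation=cv2.INTER_CUBIC)
b=cv2.resize(s["image"][140:240,265:365],None,fx=4,fy=4,interpolation=cv2.INTER_CUBIC)
cv2.imwrite("pics/r0.png",np.hstack([a,b]))
```

```text
[-0.01 -0.01 -0.02] [-0.011  0.014 -0.014] now [ 0.4795 -0.0867  0.2396] t 5.03 op 0.277 F [-0.24 -0.24 -1.28]
```

View pics/r0.png

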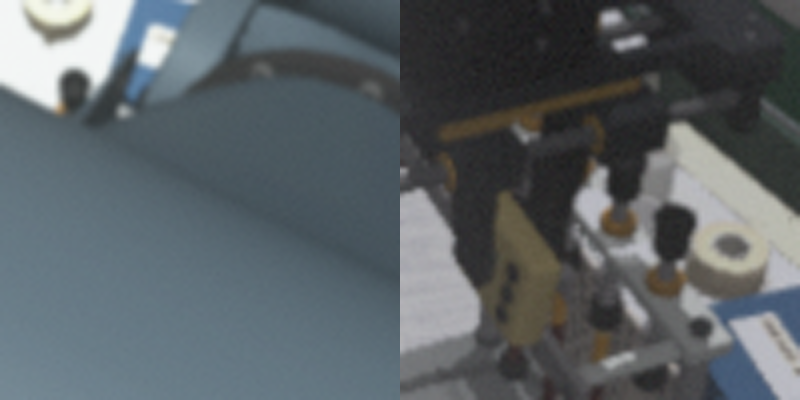

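The timer is held upright near place 4, with its end face at (525,280) in the side crop and knob 4 at (675,225). The arm blocks the top view. I'll overlay the predicted points on the side view to check alignment.

Run:
```python
from h import *
s=np.load("side1.npy",allow_pickle=True).item();s0=np.load("side0.npy",allow_pickle=True).item();c0=np.load("top0.npy",allow_pickle=True).item()
def frame(o,yaw): 
    y=np.radians(yaw);X=np.array([np.cos(y),np.sin(y),0]);Y=np.array([-X[1],X[0],0]);return lambda p:np.array(o)+p[0]*X+p[1]*Y+np.array([0,0,p[2]])
tcp=np.array([.4795,-.0867,.2396]);
t=frame(tcp,-8.1); T=lambda x,y,z:t((x+.002,y,z-.0272))
k=frame([.5605,-.0985,0],-8.1)   # place-4 axis
tm=[T(x,y,z) for x in(-.014,.010) for y in(-.031,.031) for z in(0,.046)]
st=[k((0,dy,.241)) for dy in(0,.044,.088,.132)]+[k((0,dy,.204)) for dy in(0,.044,.088,.132)]+[k((x,y,.195)) for x in(-.06475,-.05925) for y in(-.042,.174)]+[k((x,y,.175)) for x in(-.06475,) for y in(-.042,.174)]+[k((-.062,0,.195))]+[k((x,-.042+.0,.198)) for x in(-.012,.012)]
def dr(c,pts,col,x0,y0,w,h,f):
    o=cv2.resize(c["image"][y0:y0+h,x0:x0+w],None,fx=f,fy=f,interpolation=cv2.INTER_CUBIC)
    for p,cl in pts:
        u=proj(c,p);cv2.circle(o,tuple(int(v) for v in ((u+.5-[x0,y0])*f)),2,cl,-1)
    return o
P=[(p,(0,0,255)) for p in st]
A=dr(s,P[:]+[(p,(255,255,0)) for p in tm],0,265,140,100,100,4)
B=dr(s0,P,0,255,140,100,100,4)
C=dr(c0,P,0,245,130,115,50,6)
o=np.full((600,800,3),90,np.uint8);o[:300,:400]=A[60:360];o[:300,400:]=B[:300];o[300:600,:690]=C[:300]
cv2.imwrite("pics/ov.png",o)
```

```text
(no output)
```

View pics/ov.png

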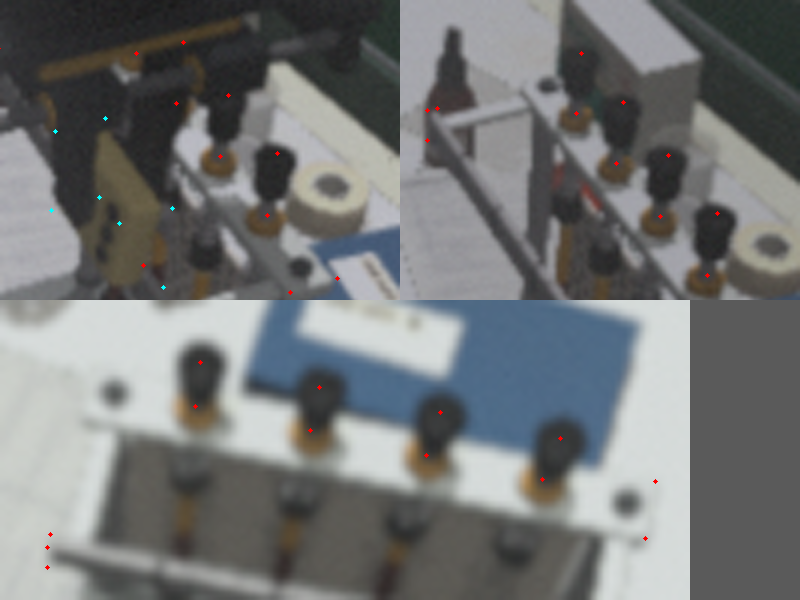

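Run:
```python
from h import *
s=np.load("side1.npy",allow_pickle=True).item()
o=cv2.resize(s["image"][155:225,262:332],None,fx=8.5,fy=8.5,interpolation=cv2.INTER_LANCZOS4)
o=cv2.convertScaleAbs(o,alpha=1.8,beta=15)
cv2.imwrite("pics/z.png",o)
```

```text
(no output)
```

View pics/z.png

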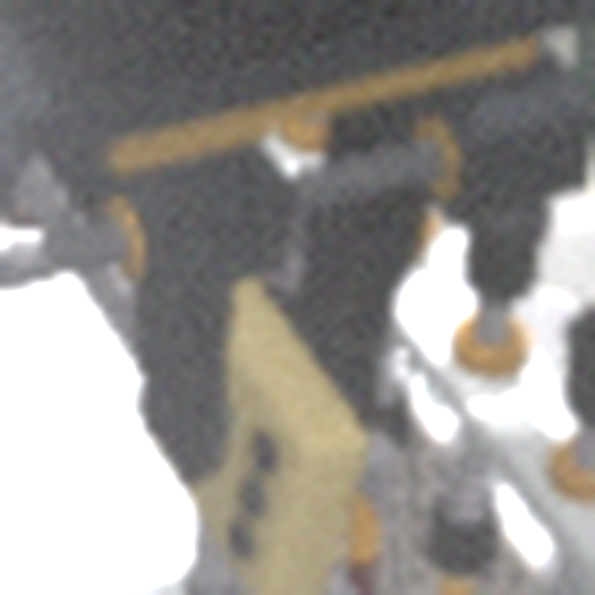

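Zoomed: the top face widens from (240,285) between the fingers to its near end at (310–365,445). The front face, with three buttons at (255,495), is on the left. The back near top corner is at about (366,440), roughly 2 px left of the prediction. I'll put a number on that.

Run:
```python
from h import *
s=np.load("side1.npy",allow_pickle=True).item()
h=cv2.cvtColor(s["image"],cv2.COLOR_BGR2HSV)
m=cv2.inRange(h,(18,50,50),(36,255,255));z=np.zeros_like(m);z[186:235,280:307]=m[186:235,280:307]
k,l,st,ce=cv2.connectedComponentsWithStats(z);i=1+st[1:,4].argmax()
for r in range(186,235):
    x=np.nonzero(l[r]==i)[0]
    if len(x): print(r,x.min(),x.max(),h[r,x.min():x.max()+1,2])
tcp=np.array([.4795,-.0867,.2396]);y=np.radians(-8.1);X=np.array([np.cos(y),np.sin(y),0]);Y=np.array([-X[1],X[0],0])
for q in((305.2,206.8),(304.5,206.8),(305.2,208)):
    p=onz(s,*q,.2584)-tcp;print(q,"corner rel tcp in timer axes",(p@X).round(4),(p@Y).round(4),"expected .012,-.031")
```

```text
188 290 292 [81 86 78]
189 289 292 [72 94 94 86]
190 289 293 [72 95 96 92 79]
191 289 294 [71 95 97 96 91 77]
192 289 295 [77 98 99 98 98 94 72]
193 289 295 [ 81 100  98  98  97  95  87]
194 289 296 [ 84 102 101 101 100  96  94  77]
195 288 297 [ 63  91  99 101  99  97  98  97  91  74]
196 289 298 [ 91  97  99 100 100 101  99  97  89  67]
197 289 298 [ 87  95  99 100 100  99  98  98  96  83]
198 289 299 [ 84  89  96 101 101 101  98  97  96  95  76]
199 289 300 [ 83  85  93  96 101 101 102 100  98  96  91  75]
200 289 300 [ 83  85  86  91  97 100 101 101  99 100  96  86]
201 289 301 [ 82  81  86  85  94  99 102  99  99  98  99  94  83]
202 289 302 [ 77  83  85  85  91  95 100 100 102 100 100  96  92  81]
203 290 303 [ 84  85  85  88  93  98 102 102  96  98  98  98  95  75]
204 290 304 [ 82  81  83  84  90  95 101 101 100  99 101 100  99  86  58]
205 290 304 [ 80  77  70  76  83  91  97 100 102 100 101 100 106  99  80]
206 290 304 [ 80  69  54  59  74  84  92  99 105 103 104 104 103 103  97]
207 289 304 [ 78  79  66  51  51  66  82  86  98 102 104 104 100 101  99  94]
208 289 304 [80 7
[... 510 characters left out ...]
]
216 288 304 [77 63 60 65 75 81 87 90 93 93 90 88 90 87 87 85 89]
217 287 303 [81 75 52 54 64 81 85 89 94 92 90 89 90 87 88 85 85]
218 292 302 [78 84 88 91 92 92 90 91 89 87 82]
219 292 301 [75 83 92 93 89 92 88 86 88 88]
220 292 301 [78 87 92 94 89 89 87 88 87 86]
221 291 300 [79 84 89 92 94 90 89 88 86 85]
222 291 299 [84 86 90 93 91 91 89 87 88]
223 291 299 [83 86 89 93 91 90 89 88 84]
224 292 299 [87 91 92 90 91 89 87 83]
225 292 298 [81 91 88 93 90 86 81]
(305.2, 206.8) corner rel tcp in timer axes 0.0079 -0.0301 expected .012,-.031
(304.5, 206.8) corner rel tcp in timer axes 0.0068 -0.0296 expected .012,-.031
(305.2, 208) corner rel tcp in timer axes 0.0066 -0.0326 expected .012,-.031
```

Run:
```python
from h import *
s=np.load("side1.npy",allow_pickle=True).item()
f=14
o=cv2.resize(s["image"][198:240,280:336],None,fx=f,fy=f,interpolation=cv2.INTER_CUBIC)
o=cv2.convertScaleAbs(o,alpha=1.8,beta=10)
tcp=np.array([.4795,-.0867,.2396]);y=np.radians(-8.1);X=np.array([np.cos(y),np.sin(y),0]);Y=np.array([-X[1],X[0],0])
def T(x,y_,z): return tcp+(x+.002)*X+y_*Y+np.array([0,0,z-.0272])
L=[((.01,-.031,.046),(.01,-.031,0)),((-.014,-.031,.046),(-.014,-.031,0)),((-.014,-.031,0),(.01,-.031,0)),((-.014,-.031,.046),(.01,-.031,.046)),((.01,-.017,.0235),(.026,-.017,.0235)),((.026,-.017,.0235),(.026,-.017,.002))]
pt=lambda p:tuple(int(v) for v in (proj(s,T(*p))+.5-[280,198])*f)
for a,b in L: cv2.line(o,pt(a),pt(b),(255,255,0),1)
cv2.imwrite("pics/z2.png",o)
```

```text
(no output)
```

View pics/z2.png

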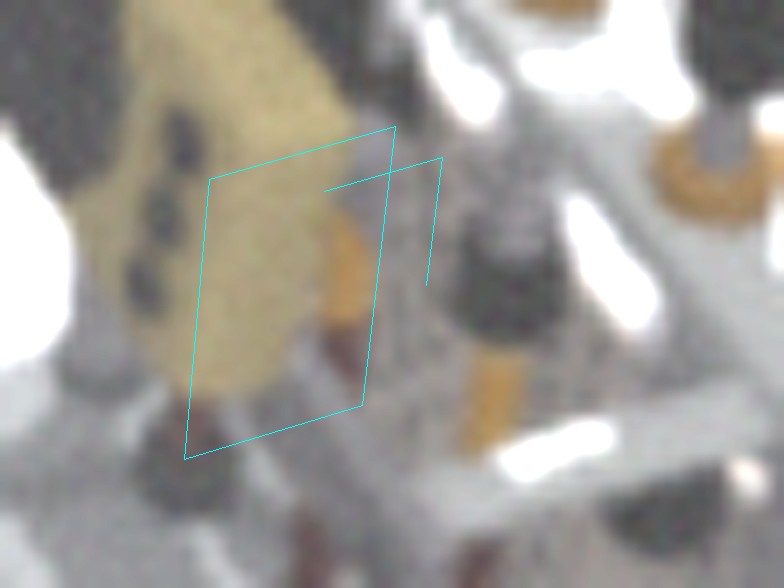

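The timer body sits slightly inside the cyan prediction (rounded edges, and possibly a small pitch), and the hanger can't be made out against the stand. I'll back off and show the timer end-on to the side camera against the white table, so I can measure the hook relative to the hand.

```bash
python3 go.py .38 .05 .24 -21
```

```text
[-0.01 -0.01  2.59] [ 4.006e+00 -3.911e+00 -1.000e-03] now [ 0.4793 -0.0854  0.2397] t 5.13 op 0.275 F [-0.24 -0.47 -0.68]
```

>>> send_rows --pt "0 0 0.6 0.6 -1 -0.2 0" --pt "0 0 1.3 1.6 -2 -0.2 0" --pt "0 0 2 2.6 -3 0 0" --pt "0 0 2.59 3.5 -3.6 0 0" --pt "0 0 2.59 4 -3.91 0 0" --pt "0 0 2.59 4 -3.91 0 0" --pt "0 0 2.59 4 -3.91 0 0"

```text
time_s: 5.72
position: [0.3801, 0.0501, 0.2402]
tcp_rot: [[0.355, 0.935, 0.001], [0.935, -0.355, -0.0], [-0.0, 0.001, -1.0]]
force: [0.5, 0.5, -0.6]
opening: 0.273
grasp_force: 29.8
```

Run:
```python
from h import *
s=load("side");np.save("side2.npy",s);c=load("top");np.save("top2.npy",c)
st=read_state();tcp=np.array(st["position"]);R=np.array(st["tcp_rot"]);print(tcp,R.round(3).tolist(),st["time_s"])
X=R[:,1];Y=R[:,0];Z=-R[:,2]
def T(x,y,z): return tcp+(x+.002)*X+y*Y+Z*(z-.0272)
u=proj(s,T(.0,-.031,.02)).astype(int);f=14;x0,y0=u-[26,20]
o=cv2.resize(s["image"][y0:y0+42,x0:x0+56],None,fx=f,fy=f,interpolation=cv2.INTER_CUBIC)
o=cv2.convertScaleAbs(o,alpha=1.5,beta=0)
pt=lambda p:tuple(int(v) for v in (proj(s,T(*p))+.5-[x0,y0])*f)
q=[(.01,-.031,.046),(.01,-.031,0),(-.014,-.031,0),(-.014,-.031,.046)]
cv2.polylines(o,[np.array([pt(p) for p in q])],True,(255,255,0),1)
q=[(.01,-.017,.0235),(.026,-.017,.0235),(.026,-.017,.002)]
cv2.polylines(o,[np.array([pt(p) for p in q])],False,(255,0,255),1)
print(x0,y0);cv2.imwrite("pics/e.png",o)
```

```text
[0.38165026 0.04851711 0.24024631] [[0.358, 0.934, 0.002], [0.934, -0.358, -0.001], [-0.0, 0.002, -1.0]] 5.8167
182 173
```

View pics/e.png

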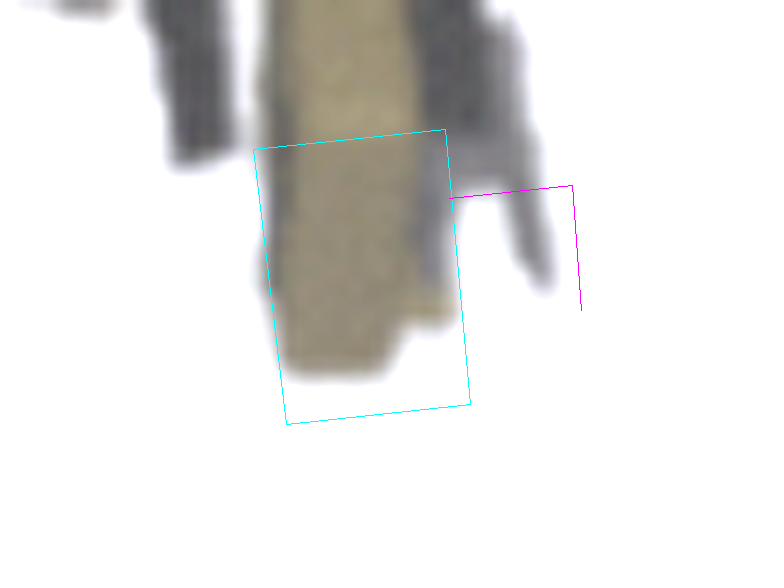

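The end-on profile shows the body at x 265–415, the hanger plate below the back finger at y≈150–190, the slot at x≈450–505 and the rear leg ending at (540,290). All of it is left of the prediction. I'll check whether the finger tips show the same offset.

Run:
```python
from h import *
s=np.load("side2.npy",allow_pickle=True).item()
tcp=np.array([.3810,.0493,.24024]);R=np.array([[.358,.934,.002],[.934,-.358,-.001],[0,.002,-1]])
X=R[:,1];Y=R[:,0];Z=-R[:,2]
P=lambda p:((proj(s,tcp+p[0]*X+p[1]*Y+p[2]*Z)+.5-[182,173])*14).round(0)
print("front finger tip inner y-/y+",P((-.0119,-.0095,0)),P((-.0119,.0095,0)),"outer",P((-.022,-.0095,0)),"back inner",P((.0119,-.0095,0)),"outer",P((.022,-.0095,0)))
print("px per mm x",P((.001,-.017,0))-P((0,-.017,0)),"y",P((0,-.007,0))-P((0,-.017,0)),"z",P((0,-.017,.001))-P((0,-.017,0)))
T=lambda x,y,z:P((x+.002,y,z-.0272))
for n,p in dict(legbot_out=(.026,-.017,.002),slot_top_f=(.0128,-.017,.0205),slot_top_b=(.0208,-.017,.0205),hang_top_b=(.0258,-.017,.0235),back_top_far=(.01,.031,.046),back_bot_far=(.01,.031,0)).items(): print(n,T(*p))
g=cv2.cvtColor(s["image"],cv2.COLOR_BGR2GRAY)
for r in range(180,196): print(r,(r-173)*14+7,g[r,192:224])
```

```text
front finger tip inner y-/y+ [252. 157.] [244.  68.] outer [174. 165.] back inner [435. 138.] outer [512. 130.]
px per mm x [ 8. -1.] y [ -5. -48.] z [ 0. -6.]
legbot_out [574. 309.]
slot_top_f [465. 212.]
slot_top_b [527. 206.]
hang_top_b [563. 184.]
back_top_far [ 402. -159.]
back_bot_far [427. 110.]
180 105 [181 156  80  64  62  69 111 164 121  78  76  89  99 103 102 105 103 102
  99  88  66  61  64  61  68  82  97 135 182 186 186 187]
181 119 [183 169  87  61  61  68 103 147 122  80  72  90  99 103 104 105 102 105
 102  91  70  65  65  60  69  79  96 130 179 185 188 187]
182 133 [186 169  92  61  63  66  97 139 121  79  73  88  97 102 102 101 102 101
  98  90  78  73  72  71  74  81  92 115 159 183 188 188]
183 147 [186 169 105  67  71  80 107 141 120  80  70  88  95  95  95  96  95  94
  94  88  83  84  84  85  84  87  90 104 143 182 188 188]
184 161 [187 173 120  97 113 134 160 165 136  81  74  89  93  95  95  94  94  93
  93  89  83  89  87  91  89  88  91 103 142 182 187 187]
185 175 [186 181 164 160 165 175 182 177 144  86  77  89  93  95  93  92  94  94
  92  87  85  91  92
[... 727 characters left out ...]
 187]
191 259 [188 188 188 188 187 186 187 180 140  87  89  93  95  93  94  92  95  94
  90  89  87 104 148 184 185 185 161 110 101 142 182 188]
192 273 [187 187 188 188 188 187 187 176 141  86  89  93  94  95  94  93  93  95
  89  92  87 103 147 184 189 184 179 152 110 139 184 189]
193 287 [187 187 187 187 188 187 188 178 143  90  90  95  95  93  92  94  90  91
  91  95  96 104 142 184 189 190 187 173 142 151 184 188]
194 301 [187 189 187 187 189 188 187 182 162 113  91  96  93  95  93  92  92  93
  95 100 100 111 142 183 187 189 189 184 174 175 187 188]
195 315 [188 188 187 189 189 187 188 188 174 126  95  93  96  93  93  94  95  93
  97 106 105 114 141 183 188 187 187 188 188 187 187 187]
```

```bash
python3 go.py .48 -.0871 .24 -8.1
```

```text
[ 0.02  0.   -2.57] [-3.048  4.679  0.017] now [0.3817 0.0485 0.2402] t 5.82 op 0.272 F [-0.32 -0.49 -0.03]
```

>>> send_rows --pt "0 0 -1 -1 0.8 0 0" --pt "0 0 -2 -1.8 1.8 0 0" --pt "0 0 -2.57 -2.5 2.8 0 0" --pt "0 0 -2.57 -3 3.8 0 0" --pt "0 0 -2.57 -3.05 4.5 0 0" --pt "0 0 -2.57 -3.05 4.68 0 0" --pt "0 0 -2.57 -3.05 4.68 0 0" --pt "0 0 -2.57 -3.05 4.68 0 0" --pt "0 0 -2.57 -3.05 4.68 0 0" --pt "0 0 -2.57 -3.05 4.68 0 0" --pt "0 0 -2.57 -3.05 4.68 0 0" --pt "0 0 -2.57 -3.05 4.68 0 0"

```text
time_s: 6.82
position: [0.4784, -0.0869, 0.24]
tcp_rot: [[0.142, 0.99, -0.0], [0.99, -0.142, -0.0], [-0.0, -0.0, -1.0]]
force: [0.7, 1.3, -1.3]
opening: 0.276
grasp_force: 29.8
```

```bash
python3 go.py .48 -.0871 .212 -8.1
```

```text
[-0.    0.   -0.01] [0.001 0.053 0.935] now [ 0.4784 -0.0869  0.24  ] t 6.82 op 0.276 F [ 0.65  1.25 -1.33]
```

>>> send_rows --pt "0 0 0 0 0.05 0.1 0" --pt "0 0 0 0 0.05 0.25 0" --pt "0 0 0 0 0.05 0.4 0" --pt "0 0 0 0 0.05 0.5 0" --pt "0 0 0 0 0.05 0.6 0" --pt "0 0 0 0 0.05 0.7 0" --pt "0 0 0 0 0.05 0.77 0" --pt "0 0 0 0 0.05 0.77 0" --pt "0 0 0 0 0.05 0.77 0"

```text
time_s: 7.57
position: [0.4804, -0.0878, 0.2166]
tcp_rot: [[0.143, 0.99, -0.0], [0.99, -0.143, -0.0], [-0.0, -0.0, -1.0]]
force: [-0.3, 0.4, -0.4]
opening: 0.273
grasp_force: 29.8
```

>>> send_rows --pt "0 0 0 0 0 0.06 0" --pt "0 0 0 0 0 0.12 0" --pt "0 0 0 0 0 0.18 0" --pt "0 0 0 0 0 0.24 0" --pt "0 0 0 0 0 0.24 0"

```text
time_s: 7.98
position: [0.4802, -0.0877, 0.2092]
tcp_rot: [[0.143, 0.99, -0.001], [0.99, -0.143, 0.0], [0.0, -0.001, -1.0]]
force: [-0.3, 0.5, -1.2]
opening: 0.276
grasp_force: 29.8
```

>>> send_rows --pt "0 0 0 0 0 0.06 0" --pt "0 0 0 0 0 0.12 0" --pt "0 0 0 0 0 0.18 0" --pt "0 0 0 0 0 0.18 0"

```text
time_s: 8.32
position: [0.4802, -0.0876, 0.2037]
tcp_rot: [[0.143, 0.99, -0.001], [0.99, -0.143, 0.0], [0.0, -0.001, -1.0]]
force: [0.0, 0.8, -1.6]
opening: 0.278
grasp_force: 29.8
```

>>> send_rows --pt "0 0 0 0 0 0.04 0" --pt "0 0 0 0 0 0.08 0" --pt "0 0 0 0 0 0.08 0"

```text
time_s: 8.57
position: [0.4805, -0.0878, 0.2018]
tcp_rot: [[0.143, 0.99, -0.0], [0.99, -0.143, -0.0], [-0.0, 0.0, -1.0]]
force: [-0.5, 0.3, 0.5]
opening: 0.277
grasp_force: 29.8
```

Run:
```python
from h import *
st=read_state();print(st["position"],st["force"])
s=load("side");np.save("side3.npy",s)
```

```text
[ 0.48051876 -0.08779174  0.20177732] [-0.4526601   0.29846419  0.50667703]
```

>>> send_rows --pt "0 0 0 0 0 0.04 0" --pt "0 0 0 0 0 0.06 0" --pt "0 0 0 0 0 0.06 0"

```text
time_s: 8.87
position: [0.4803, -0.0878, 0.2011]
tcp_rot: [[0.143, 0.99, 0.0], [0.99, -0.143, -0.001], [-0.001, 0.0, -1.0]]
force: [-3.3, 0.1, 9.1]
opening: 0.275
grasp_force: 30.0
```

Contact came at TCP z≈0.2015, exactly where the hook should seat on the rail. I'll ease up slightly, then let go.

>>> send_rows --pt "0 0 0 0 0 -0.03 0" --pt "0 0 0 0 0 -0.03 0.35" --pt "0 0 0 0 0 -0.03 0.4" --pt "0 0 0 0 0 -0.03 0.5" --pt "0 0 0 0 0 -0.03 0.5" --pt "0 0 0 0 0 -0.03 0.5" --pt "0 0 0 0 0 -0.03 0.5" --pt "0 0 0 0 0 -0.03 0.5"

```text
time_s: 9.53
position: [0.4805, -0.0878, 0.2007]
tcp_rot: [[0.143, 0.99, -0.0], [0.99, -0.143, -0.0], [-0.0, -0.0, -1.0]]
force: [0.2, 0.5, 0.1]
opening: 0.495
grasp_force: 0.0
```

```bash
python3 - <<'E'
from h import *
a=np.load("side3.npy",allow_pickle=True).item();s=load("side");np.save("side4.npy",s)
def top(c):
    h=cv2.cvtColor(c["image"],cv2.COLOR_BGR2HSV);m=cv2.inRange(h,(18,50,50),(36,255,255));z=np.zeros_like(m);z[190:250,280:315]=m[190:250,280:315]
    k,l,st,ce=cv2.connectedComponentsWithStats(z);i=1+st[1:,4].argmax();return st[i],ce[i].round(2)
print(top(a),top(s));st=read_state();print(st["position"],st["force"],st["opening"])
E
python3 go.py .48 -.087 .28 -8.1
```

```text
(array([285, 205,  20,  37, 379], dtype=int32), array([295.08, 224.13])) (array([284, 208,  19,  35, 343], dtype=int32), array([292.94, 224.99]))
[ 0.48049441 -0.08774733  0.20075821] [ 0.59658896  0.10305711 -0.00431833] 0.49970443595779174
[-0.    0.   -0.02] [ 0.022 -0.02  -2.641] now [ 0.4805 -0.0877  0.2008] t 9.58 op 0.5 F [ 0.6  0.1 -0. ]
```

>>> send_rows --pt "0 0 0 0 0 -0.2 0.5" --pt "0 0 0 0 0 -0.5 0.5" --pt "0 0 0 0 0 -1 0.5" --pt "0 0 0 0 0 -1.6 0.5" --pt "0 0 0 0 0 -2.2 0.5" --pt "0 0 0 0 0 -2.65 0.5" --pt "0 0 0 0 0 -2.65 0.5" --pt "0 0 0 0 0 -2.65 0.5"

```text
time_s: 10.25
position: [0.481, -0.0879, 0.2815]
tcp_rot: [[0.143, 0.99, 0.003], [0.99, -0.143, -0.001], [-0.001, 0.003, -1.0]]
force: [-1.3, -0.5, -0.8]
opening: 0.497
grasp_force: 0.0
```

Run:
```python
from h import *
from go import go
c=load("side");np.save("side5.npy",c)
o=cv2.resize(c["image"][170:245,265:365],None,fx=8,fy=8,interpolation=cv2.INTER_CUBIC);o=cv2.convertScaleAbs(o,alpha=1.6,beta=10)
y=np.radians(-8.1);X=np.array([np.cos(y),np.sin(y),0]);r=np.array([.4991,-.0898,.195])
for p in(r,r+.020*np.array([0,0,-1])): u=(proj(c,p)+.5-[265,170])*8;cv2.circle(o,tuple(u.astype(int)),3,(0,0,255),-1)
cv2.imwrite("pics/h.png",o)
go([.5605,-.0985,.28],-8.1)
```

```text
[ 0.    0.   -0.02] [0.025 2.699 0.017] now [ 0.4803 -0.0877  0.2805] t 10.3 op 0.501 F [ 0.99  0.96 -0.84]
```

View pics/h.png

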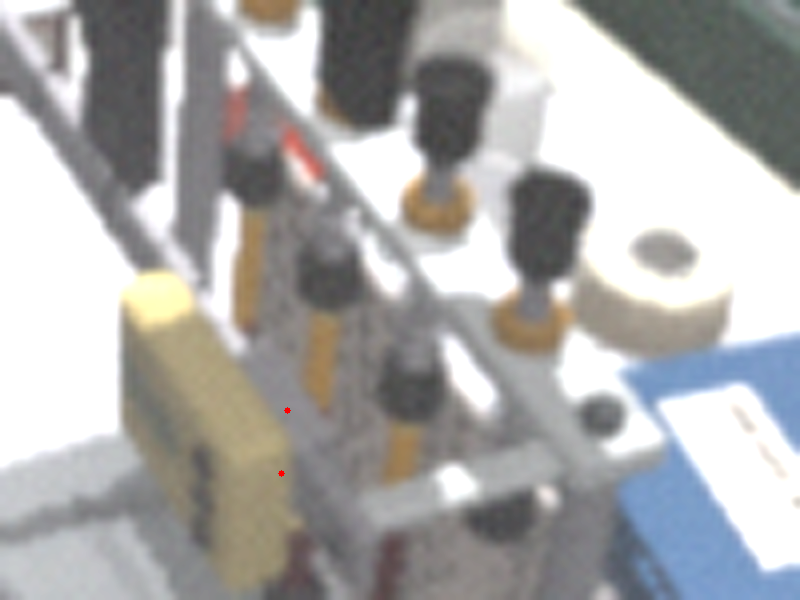

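The timer hangs on the rail with its top edge running from (190,280) to (288,435), and the fingers are clear of it. The tick should be at (288,410). The free place 4 has no amber tube under knob 4 at (550,220). I'll check the timer's lateral centring and refine knob 4 in numbers.

Run:
```python
from h import *
c=np.load("side5.npy",allow_pickle=True).item()
y=np.radians(-8.1);X=np.array([np.cos(y),np.sin(y),0]);Y=np.array([-X[1],X[0],0]);r=np.array([.4991,-.0898,.195])
g=lambda x,y_:(265+x/8-.5,170+y_/8-.5)
for q in((190,280),(288,435),(130,300),(235,455)):
    p=onz(c,*g(*q),.219)-r;print(q,"x,y rel tick",(p@X).round(4),(p@Y).round(4))
k=onz(c,*g(551,190),.241);print("knob4 side",k.round(4))
h=cv2.cvtColor(c["image"],cv2.COLOR_BGR2HSV)
# guides: brass rings in side view, centre at top ring z .204
m=cv2.inRange(h,(8,90,60),(24,255,255));n,l,st,ce=cv2.connectedComponentsWithStats(m)
for i in range(1,n):
    if st[i,4]>12 and 295<ce[i][0]<345 and 170<ce[i][1]<220: print(st[i],ce[i].round(1),onz(c,*ce[i],.201).round(4))
c0=np.load("top0.npy",allow_pickle=True).item();h=cv2.cvtColor(c0["image"],cv2.COLOR_BGR2HSV)
m=cv2.inRange(h,(8,90,60),(24,255,255));n,l,st,ce=cv2.connectedComponentsWithStats(m)
for i in range(1,n):
    if st[i,4]>8 and 265<ce[i][0]<345 and 135<ce[i][1]<170: print("top",st[i],ce[i].round(1),onz(c0,*ce[i],.201).round(4))
```

```text
(190, 280) x,y rel tick -0.0141 0.0241
(288, 435) x,y rel tick -0.0161 -0.0277
(130, 300) x,y rel tick -0.0293 0.0231
(235, 455) x,y rel tick -0.0291 -0.0288
knob4 side [ 0.5588 -0.0989  0.241 ]
[316 193   7   6  25] [318.8 196. ] [ 0.564  -0.0569  0.201 ]
[295 197   3  14  23] [295.7 203.6] [ 0.5138 -0.0527  0.201 ]
[327 208   9   6  24] [330.7 210.7] [ 0.5579 -0.1006  0.201 ]
[303 210   4  11  28] [304.8 214.2] [ 0.5115 -0.0846  0.201 ]
top [275 147   5   4  13] [277.  148.8] [0.5767 0.0321 0.201 ]
top [294 151   6   4  12] [296.2 152.8] [ 0.5706 -0.0115  0.201 ]
top [313 154   6   5  13] [315.1 156.5] [ 0.5651 -0.0543  0.201 ]
top [332 159   6   4  13] [334.2 160.9] [ 0.5582 -0.0975  0.201 ]
top [275 164   2   5   9] [275.4 165.8] [0.5349 0.0326 0.201 ]
```

>>> send_rows --pt "0 0 0 0.02 0.7 0 0.5" --pt "0 0 0 0.02 1.5 0 0.5" --pt "0 0 0 0.02 2.3 0 0.5" --pt "0 0 0 0.02 2.68 0 0.5" --pt "0 0 0 0.02 2.68 0.1 0.5" --pt "0 0 0 0.02 2.68 0.5 0.5" --pt "0 0 0 0.02 2.68 1 0.5" --pt "0 0 0 0.02 2.68 1 0.5" --pt "0 0 0 0.02 2.68 1 0.5"

```text
time_s: 11.05
position: [0.5582, -0.098, 0.2488]
tcp_rot: [[0.143, 0.99, -0.005], [0.99, -0.143, 0.002], [0.001, -0.005, -1.0]]
force: [-0.2, -0.3, -0.2]
opening: 0.499
grasp_force: 0.0
```

```bash
python3 go.py .560 -.0985 .209 -8.1
```

```text
[-0.06 -0.01 -0.02] [-0.008  0.068  1.326] now [ 0.5582 -0.098   0.2488] t 11.05 op 0.499 F [-0.19 -0.29 -0.21]
```

>>> send_rows --pt "0 0 0 0 0.04 0.3 0.5" --pt "0 0 0 0 0.04 0.7 0.5" --pt "0 0 0 0 0.04 1.1 0.5" --pt "0 0 0 0 0.04 1.33 0.5" --pt "0 0 0 0 0.04 1.33 0.5" --pt "0 0 0 0 0.04 1.33 0.5" --pt "0 0 0 0 0.04 1.33 0.5"

```text
time_s: 11.63
position: [0.5618, -0.099, 0.2111]
tcp_rot: [[0.143, 0.99, 0.001], [0.99, -0.143, -0.001], [-0.001, 0.001, -1.0]]
force: [0.6, -0.2, 0.7]
opening: 0.504
grasp_force: 0.0
```

```bash
python3 go.py .560 -.0985 .209 -8.1
```

```text
[ 0.02  0.01 -0.02] [ 0.009 -0.063  0.071] now [ 0.5618 -0.099   0.2111] t 11.63 op 0.504 F [ 0.65 -0.18  0.66]
```

>>> send_rows --pt "0 0 0 0 -0.04 0.06 0.4" --pt "0 0 0 0 -0.04 0.06 0.3" --pt "0 0 0 0 -0.04 0.06 0" --pt "0 0 0 0 -0.04 0.06 0" --pt "0 0 0 0 -0.04 0.06 0" --pt "0 0 0 0 -0.04 0.06 0" --pt "0 0 0 0 -0.04 0.06 0" --pt "0 0 0 0 -0.04 0.06 0" --pt "0 0 0 0 -0.04 0.06 0" --pt "0 0 0 0 -0.04 0.06 0" --pt "0 0 0 0 -0.04 0.06 0" --pt "0 0 0 0 -0.04 0.06 0" --pt "0 0 0 0 -0.04 0.06 0" --pt "0 0 0 0 -0.04 0.06 0" --pt "0 0 0 0 -0.04 0.06 0" --pt "0 0 0 0 -0.04 0.06 0" --pt "0 0 0 0 -0.04 0.06 0" --pt "0 0 0 0 -0.04 0.06 0"

```text
time_s: 13.13
position: [0.5598, -0.0986, 0.2087]
tcp_rot: [[0.143, 0.99, -0.001], [0.99, -0.143, -0.0], [-0.0, -0.001, -1.0]]
force: [-3.9, 0.4, 5.3]
opening: 0.182
grasp_force: 29.5
```

>>> send_rows --pt "0 0 0 0 0 -0.08 0" --pt "0 0 0 0 0 -0.16 0" --pt "0 0 0 0 0 -0.24 0" --pt "0 0 0 0 0 -0.32 0" --pt "0 0 0 0 0 -0.4 0" --pt "0 0 0 0 0 -0.48 0" --pt "0 0 0 0 0 -0.56 0" --pt "0 0 0 0 0 -0.64 0" --pt "0 0 0 0 0 -0.7 0" --pt "0 0 0 0 0 -0.74 0" --pt "0 0 0 0 0 -0.74 0" --pt "0 0 0 0 0 -0.74 0" --pt "0 0 0 0 0 -0.74 0"

```text
time_s: 14.22
position: [0.5598, -0.0986, 0.2307]
tcp_rot: [[0.143, 0.99, -0.001], [0.99, -0.143, 0.0], [-0.0, -0.001, -1.0]]
force: [-3.0, -0.6, -7.3]
opening: 0.188
grasp_force: 29.8
```

Run:
```python
from h import *
s0=np.load("side5.npy",allow_pickle=True).item();s=load("side");np.save("side6.npy",s)
st=read_state();print(st["position"],st["force"],st["opening"],st["time_s"])
h=cv2.cvtColor(s["image"],cv2.COLOR_BGR2HSV)
u=proj(s,(.559,-.0985,.204));v=proj(s,(.559,-.0985,.226));print("guide top",u,"knob bottom ~",v)
x,y=u.round().astype(int)
for r in range(y-16,y+5): print(r,[tuple(int(q) for q in s["image"][r,c]) for c in range(x-3,x+4)])
# timer moved?
def top(c):
    h=cv2.cvtColor(c["image"],cv2.COLOR_BGR2HSV);m=cv2.inRange(h,(18,50,50),(36,255,255));z=np.zeros_like(m);z[195:250,275:304]=m[195:250,275:304]
    k,l,st,ce=cv2.connectedComponentsWithStats(z);i=1+st[1:,4].argmax();return st[i],ce[i].round(2)
print(top(s0),top(s))
```

```text
[ 0.55981826 -0.09856265  0.23064279] [-2.92337296 -0.99765154 -5.57634086] 0.18230603613718835 14.2667
guide top [330.69435439 208.57053213] knob bottom ~ [332.23807687 199.49054037]
193 [(40, 39, 41), (38, 38, 40), (36, 34, 35), (40, 37, 36), (43, 40, 42), (39, 39, 41), (41, 39, 39)]
194 [(38, 38, 37), (39, 38, 35), (36, 37, 37), (40, 36, 38), (42, 41, 44), (38, 36, 37), (38, 35, 37)]
195 [(33, 32, 35), (35, 35, 36), (41, 39, 41), (42, 39, 40), (39, 37, 39), (42, 42, 42), (44, 43, 43)]
196 [(40, 38, 39), (35, 37, 37), (37, 39, 37), (40, 41, 41), (47, 46, 45), (52, 52, 53), (60, 60, 59)]
197 [(36, 36, 34), (38, 39, 38), (40, 38, 38), (37, 36, 39), (52, 53, 52), (63, 60, 61), (77, 78, 78)]
198 [(41, 39, 42), (37, 37, 36), (39, 36, 37), (45, 42, 44), (51, 51, 50), (68, 67, 67), (85, 83, 84)]
199 [(39, 38, 39), (32, 35, 34), (38, 41, 42), (40, 43, 41), (56, 56, 58), (72, 71, 73), (94, 91, 91)]
200 [(36, 36, 35), (40, 39, 42), (37, 36, 36), (46, 42, 44), (61, 58, 59), (71, 70, 69), (96, 94, 93)]
201 [(43, 44, 46), (43, 41, 42), (38, 36, 38), (44, 44, 45), (59, 56, 56), (75, 72, 72), (10
[... 713 characters left out ...]
5, 54, 79), (51, 57, 81), (64, 77, 94)]
209 [(46, 68, 86), (46, 61, 79), (51, 54, 76), (48, 49, 76), (48, 51, 76), (49, 60, 83), (49, 71, 89)]
210 [(48, 69, 87), (49, 70, 88), (51, 66, 83), (53, 66, 82), (55, 68, 86), (50, 72, 88), (51, 74, 91)]
211 [(47, 64, 80), (46, 68, 85), (49, 73, 88), (51, 72, 87), (49, 70, 89), (49, 72, 88), (48, 70, 89)]
212 [(51, 65, 78), (48, 67, 81), (50, 69, 86), (49, 70, 86), (52, 69, 87), (48, 66, 83), (50, 68, 83)]
213 [(72, 79, 88), (57, 73, 84), (52, 68, 82), (51, 69, 83), (52, 69, 81), (52, 68, 81), (67, 76, 84)]
(array([280, 204,  22,  39, 367], dtype=int32), array([291.78, 222.69])) (array([281, 204,  22,  39, 359], dtype=int32), array([292.19, 223.32]))
```

The red ring now shows above the guide (rows 207–209), the rise is 22 mm, and the pull of about 6 N matches the spring. One brief hold to check it is steady, then I'll hand in.

>>> send_rows --pt "0 0 0 0 0 0 0" --pt "0 0 0 0 0 0 0" --pt "0 0 0 0 0 0 0" --pt "0 0 0 0 0 0 0" --pt "0 0 0 0 0 0 0" --pt "0 0 0 0 0 0 0"

```text
time_s: 14.77
position: [0.5598, -0.0986, 0.2306]
tcp_rot: [[0.143, 0.99, -0.001], [0.99, -0.143, 0.0], [-0.0, -0.001, -1.0]]
force: [-2.2, 0.2, -6.5]
opening: 0.184
grasp_force: 29.8
```

```bash
python3 -c "
from rig import *
s=read_state();print(s['position'],s['force'],s['opening'],s['grasp_force'])
if abs(s['position'][2]-.2307)<.0015 and s['grasp_force']>20: print(bot.hand_in())"
```

```text
[ 0.55982179 -0.09855134  0.23064818] [-2.24734266  0.21818171 -6.54533797] 0.1838438914088127 29.79071795940399
the job is handed in; nothing more can be done
None
```

I handed the job in at 14.8 s: the timer hangs free on the rail, about 2 mm off the tick of place 4 (the flagged one), and the gripper is holding that place's knob about 22 mm up with the whole red ring just showing; no verdict came back.

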